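# Make up the ring-check kit and the tester-check kit

### The job

Make up two kits from the stock on the work board. Into the square tray goes the smaller of the two steel rings, lying flat, with the gauge pin standing upright in its hole; into the long tray goes the solid steel disc, lying flat with the loupe standing upright on the middle of it, and beside the disc the small anvil, standing on its shank with its broad face up. Leave the larger ring and the hex key where they lie.

Things in the scene. Friction and masses are not known exactly. Their poses are not given: they have to be found in the camera images.
- small_ring: The smaller steel ring: outer diameter 62 mm, round hole 34 mm, 12 mm thick, lying flat on the board. Goes into the square tray. The things and trays all stand on a fixed plywood board whose top is 6 mm above the bench (z = 0.006). Its origin is the centre of its underside, z up.
- gauge_pin: Plain steel cylinder, diameter 12 mm, 30 mm tall, standing upright on the board. Goes upright into the hole of the small ring. Its origin is the centre of its underside, z up.
- disc: Solid round steel reference disc without a hole, diameter 60 mm, 10 mm thick (much lower than the anvil, which looks alike from straight above), lying flat on the board. Goes into the long tray. Its origin is the centre of its underside, z up.
- loupe: Black eye loupe, a short upright barrel of diameter 32 mm, 26 mm tall, standing as it should stand at the end. Goes on top of the disc. Its origin is the centre of its underside, z up.
- anvil: Small mushroom-shaped steel anvil, 28 mm tall: round head of diameter 50 mm from 13 to 28 mm height, on a shank of diameter 20 mm on which it stands. Goes into the long tray. Its origin is the centre of its underside, z up.
- square_tray: Low square metal tray with a dark liner, 130 x 130 mm outside, fixed to the board; inner floor 124 x 124 mm, 4 mm above the board; walls 3 mm thick, top of the rim 10 mm above the board. A 30 mm wide pull tab sticks out of its -x side. Its origin is the centre of its underside, z up.
- long_tray: Low oblong metal tray with a dark liner, 130 mm along its x and 200 mm along its y outside, fixed to the board; inner floor 124 x 194 mm, 4 mm above the board; walls 3 mm thick, top of the rim 10 mm above the board. A 30 mm wide pull tab sticks out of its -x side. Its origin is the centre of its underside, z up.
- big_ring: Bystander, to be left alone: the larger steel ring, outer diameter 80 mm, hole 44 mm, 16 mm thick, lying flat on the board. Its origin is the centre of its underside, z up.
- hex_key: Bystander, to be left alone: dark L-shaped hex key, 72 x 28 mm, 7 mm thick, lying on the board. Its origin is the centre of the underside of its outline; the long arm runs along y.
Things that resemble listed ones, but are neither listed nor needed, are in the scene too. Several things have the shape of the anvil; the one meant has the colours described above.

How it is judged:
By the outcome, as a careful person would: the job done as asked, in the order asked, and still so for the second after the job is handed in, with the robot touching nothing.
It also fails if it takes over 117 s, if anything falls off the work surface, if the arm or the gripper's body presses on something with over 40 N, if the wrist force passes 120 N, or if a joint passes its speed limit or range.

### The arm

A 7-joint arm with a two-finger parallel gripper is mounted at the origin on a cart in front of the work surface, level with it; the furniture and walls round the work are solid. World frame = base frame: x ahead of the robot, y to its left, z up, the work surface at z = 0. Lengths are in mm, angles in rad, forces in N, time in s.
With the tool pointing down it reaches from about 400 to 875 mm from the base axis. Payload 4.4 kg.
Tool frame: the origin (TCP) lies at the very end of the fingers, on their centre line; the grasp point (between the pads) lies grip_depth behind it (grip_depth is the distance from the TCP to the grasp point, in mm); x points along the fingers, y is the direction in which the jaws open and shut, and the axes are right-handed (so a half turn about x gives the same grasp; the last joint's range is limited). The gripper opens to 85 mm and grips with 20 to 120 N. Pads are 22 mm wide; open, the fingers measure 114 mm over their backs; the gripper's body (76 mm by 85 mm) begins 54 mm behind the grasp point. The pads swing forward as they close: fully open they stand 13 mm farther back than shut.
Start: joints at [-1.387, 0.628, 0.038, 1.517, -0.027, 0.996, -0.02], TCP at [160.661, 629.846, 231.313] pointing down, gripper open.
Joint ranges: [-3.06, 3.06], [-0.37, 2.12], [-1.25, 1.32], [0.18, 2.47], [-1.1, 4.24], [0.23, 1.98], [-2.94, 2.94]. Speed limits (rad/s): [2.57, 2.57, 3.14, 3.14, 3.14, 3.14, 3.14].

### API

Orientations are given as a unit quaternion [w, x, y, z].
In Python, from bench import state, grab_frame, get_calibration, finish_job, find_in, cut_out, tip_of, grip_depth gives the robot as it stands.
- The arm moves only by the shell command python3 -m handwheel 'ROWS'. ROWS is a JSON object of lists of equal length, an entry for each row: "twist": the turn, a rotation vector about the tool's x, y, z normalised to -1 to 1, where 1 is pi/2 rad, a list of three; "slide": the shift along the tool's x, y, z normalised to -1 to 1, where 1 is 15 cm, a list of three; "hand": the opening, from 0 (shut) to 1 (fully open). In form: {"twist": [[wx, wy, wz], ...], "slide": [[tx, ty, tz], ...], "hand": [hand, ...]}. A call has 1 to 8 rows; each row shifts and turns the commanded pose from where the row before left it, along the tool's axes as they then stand; what a row does not reach is not made up. A row lasts 1/10 s, in which the tool goes at most 50 mm and 8.59 degrees, less where a joint would pass 70% of its speed; a pose out of reach is approached as far as the arm can. A call with a number of a shift or a turn outside -1 to 1 is refused whole. A call with a gripper value outside its range is refused whole. The fingers move at their own pace and stop on an object; the grip force is fixed at half the most. Time passes only in rows, so rows that do not move let the fingers close. It gives the time, the measured TCP pose, the force and the opening at its end, in the units of the state.
- state(): the state, without advancing time (a new reading comes with each control period).
- grab_frame(name): name is "side" or "top" or "wrist"; returns the picture (384x512x3 uint8, blue, green, red); there is no depth.
- get_calibration(name): a dict with "fx", "fy", "cx", "cy" (pixels), "R" (3x3) and "t" (3): a world point X has camera coordinates R X + t; the wrist camera has in their place "tool_from_camera" (4x4, takes a point from camera to tool coordinates, whose origin is the TCP and whose axes are the tool frame's). Camera axes: x right, y down, z forward; pixel columns grow to the right and rows downward; lengths in mm; the calibration is good to about 2 mm. A picture is of the moment at which its call begins: read the wrist's pose just before it. get_calibration takes no time and is no camera call.
- finish_job(): hands the job in, once; it reports no verdict.
Trained networks look in the newest picture that a camera, given by its name, has taken for a name from the list of things; names that differ only in an ending like _2 or _b are one class to them, and where a whole thing is asked for, a point or a joint stands for the part that bears it (a point fixed in the world has none). Each returns a list of dicts, best first, with "conf" (0 to 1); they miss things now and then, are a little off and sometimes report something else, mostly with a low value. They report only what shows in the picture. A call takes as long as a camera call. They do not tell look-alikes from the thing itself.
- find_in(name, camera): "xy" ([column, row] in pixels, amid what is visible of it).
- cut_out(name, camera): "mask" (384x512 bool, what is visible of it) and "xy" ([column, row] in pixels, amid what is visible of it).
- tip_of(name, camera): "xy" ([column, row] in pixels: a listed point, or the origin of a listed thing).
The state is a dict: "time_s": time; "joint_positions": joint angles; "joint_vel": joint speeds; "tau": joint torques, N m; "tool_pos": TCP position; "orientation": TCP orientation; "contact_force": force on the tool from outside, world axes, zero at the start; "ft_torque": the same for the moment, N m; "finger_gap": finger opening in mm.
Only numpy, scipy, OpenCV 4.12 (cv2) and the standard library are available. Lean on these libraries where they do the work, as an engineer would, in place of code of your own. Each camera call takes 0.05 s, during which the arm holds its last target. There are 200 camera calls.

## Working session

There is one attempt and no reset: what is moved stays moved. The work goes in short steps, Python scripts to look and compute and a shell command to move; the robot and the scene stay as the last step left them, time stands still between calls to the robot, and variables do not carry over. Pictures are saved under pics/ and viewed, about 12 in all and at most 16, crops included, and the job is handed in when it is done.

```bash
ls; mkdir -p pics
python3 - <<'E'
from bench import *
import cv2,json
s=state();print({k:s[k] for k in ('time_s','tool_pos','orientation','finger_gap','contact_force')},grip_depth)
for n in('top','side'):
    cv2.imwrite(f'pics/{n}0.png',cv2.resize(grab_frame(n),(800,600)))
    c=get_calibration(n);print(n,c)
print(get_calibration('wrist'))
E
```

```text
pics
{'time_s': 0.0, 'tool_pos': array([160.52572049, 629.21422666, 230.37026134]), 'orientation': array([ 0.70152866,  0.08741442,  0.70166676, -0.08876945]), 'finger_gap': 85.27034150696903, 'contact_force': array([ 0.25300579,  0.39791662, -0.01702781])} 18.700000000000003
top {'fx': 362.05747749128017, 'fy': 362.05747749128017, 'cx': 252.05556489797442, 'cy': 191.66571386887117, 'R': array([[-0.00549491, -0.99990134, -0.01292703],
       [-0.99502028,  0.00675372, -0.09944361],
       [ 0.0995211 ,  0.01231622, -0.99495923]]), 't': array([ 176.87680855,  549.10298226, 1091.83479932])}
side {'fx': 436.7236492717242, 'fy': 436.7236492717242, 'cx': 268.959735727868, 'cy': 188.2207916758574, 'R': array([[ 9.16475563e-01, -4.00090417e-01,  4.48046484e-04],
       [-2.29301750e-01, -5.26171929e-01, -8.18879606e-01],
       [ 3.27861632e-01,  7.50380410e-01, -5.73965147e-01]]), 't': array([-433.97544383,  241.09353473, 1143.8585714 ])}
{'fx': 321.0075564647336, 'fy': 321.0075564647336, 'cx': 252.5986079850368, 'cy': 190.5763450067005, 'tool_from_camera': array([[-6.27142162e-04, -3.24261872e-01,  9.45967148e-01,
        -1.42910205e+02],
       [ 9.99999803e-01, -2.12968671e-04,  5.89961733e-04,
        -3.11448822e-01],
       [ 1.01592700e-05,  9.45967332e-01,  3.24261942e-01,
        -8.44241570e+01],
       [ 0.00000000e+00,  0.00000000e+00,  0.00000000e+00,
         1.00000000e+00]])}
```

View pics/top0.png

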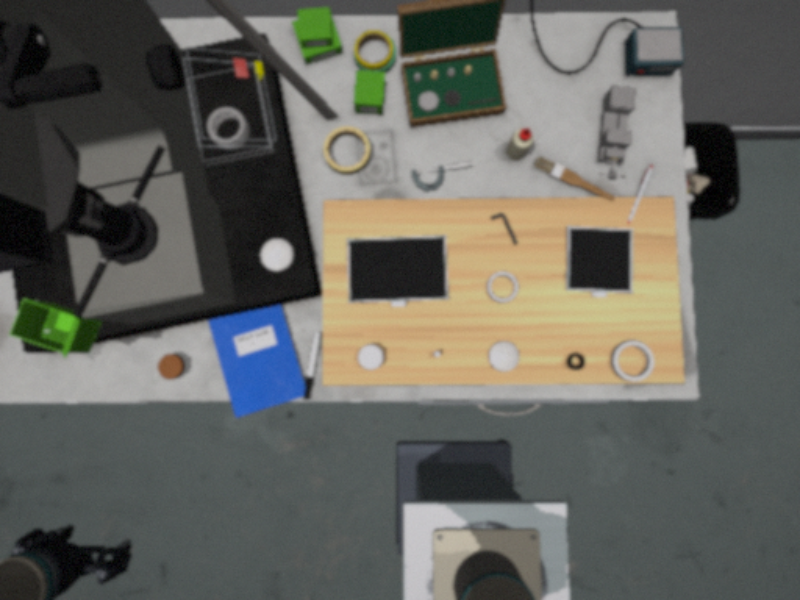

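View pics/side0.png

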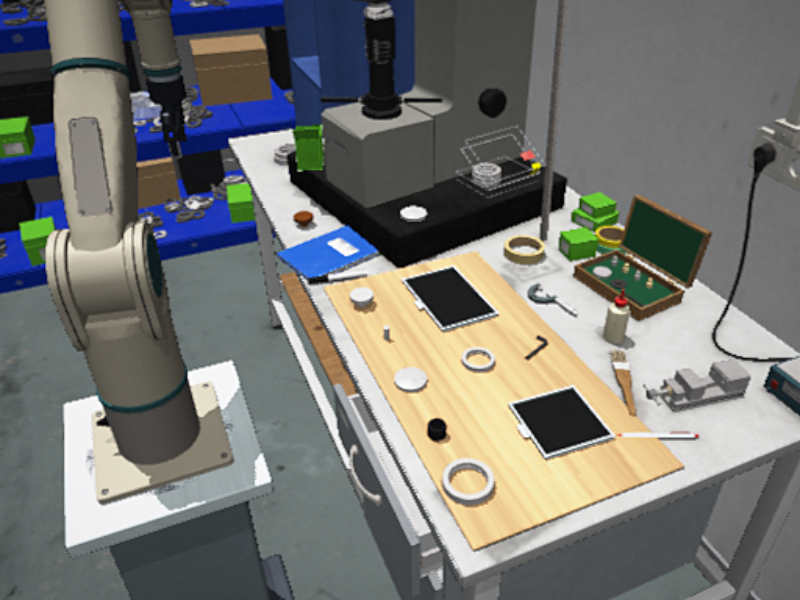

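```bash
cat > h.py <<'E'
from bench import *
import numpy as np, cv2
from scipy.spatial.transform import Rotation as Ro
np.set_printoptions(precision=3,suppress=True)
def Rtool(s): return Ro.from_quat(s['orientation'],scalar_first=True).as_matrix()
def ray(n,uv,s=None):
    c=get_calibration(n)
    d=np.array([(uv[0]-c['cx'])/c['fx'],(uv[1]-c['cy'])/c['fy'],1.])
    if n=='wrist':
        T=c['tool_from_camera'];R=Rtool(s)
        return s['tool_pos']+R@T[:3,3], R@T[:3,:3]@d
    R=np.array(c['R']);return -R.T@c['t'],R.T@d
def at_z(n,uv,z,s=None):
    o,d=ray(n,uv,s);return o+d*(z-o[2])/d[2]
def proj(n,X,s=None):
    c=get_calibration(n)
    if n=='wrist':
        T=c['tool_from_camera'];R=Rtool(s);p=T[:3,:3].T@(R.T@(np.array(X)-s['tool_pos'])-T[:3,3])
    else: p=np.array(c['R'])@X+c['t']
    return np.array([c['fx']*p[0]/p[2]+c['cx'],c['fy']*p[1]/p[2]+c['cy']])
def go(X,s=None):
    "slide needed (units of 150 mm) for the TCP to reach world X, and twist to point straight with jaws along world x"
    s=s or state();R=Rtool(s)
    sl=R.T@(np.array(X)-s['tool_pos'])/150
    print('at',s['tool_pos'],'gap',round(s['finger_gap'],1),'F',s['contact_force'],'t',s['time_s'],'slide',sl)
E
python3 - <<'E'
from h import *
s=state();R=Rtool(s);print(R)
H=dict(small_ring=12,gauge_pin=15,disc=10,loupe=26,anvil=28,square_tray=10,long_tray=10,big_ring=16,hex_key=7)
im={n:grab_frame(n) for n in('top','side')}
for k,h in H.items():
    for n in('top','side'):
        for d in cut_out(k,n)[:4]:
            m=d['mask'];
            if d['conf']<.3: continue
            v,u=np.nonzero(m);uv=[u.mean(),v.mean()]
            print(k,n,round(d['conf'],2),np.round(d['xy']),m.sum(),at_z(n,uv,6+h*(.5 if n=='side' else .8))[:2],im[n][m].mean(0).round())
E
```

```text
[[-0.     0.247  0.969]
 [-0.002  0.969 -0.247]
 [-1.    -0.002  0.   ]]
small_ring top 0.46 [312. 182.] 134 [577.183 -40.478] [166. 175. 184.]
small_ring side 0.64 [306. 226.] 170 [573.788 -42.239] [166. 169. 173.]
gauge_pin side 0.33 [343. 223.] 57 [693.818 -58.642] [63. 70. 77.]
disc top 0.72 [320. 225.] 305 [438.765 -43.597] [186. 190. 195.]
disc side 0.57 [264. 246.] 257 [432.081 -43.582] [216. 217. 219.]
loupe top 0.56 [373. 228.] 49 [ 429.103 -181.16 ] [53. 70. 81.]
loupe side 0.57 [278. 275.] 151 [ 421.435 -182.085] [25. 26. 29.]
anvil top 0.77 [238. 230.] 220 [437.804 218.549] [189. 191. 195.]
anvil top 0.59 [327. 143.] 53 [696.194 -54.188] [ 81. 101. 118.]
anvil top 0.52 [107. 235.] 195 [423.316 612.47 ] [ 58.  87. 128.]
anvil side 0.44 [194. 139.] 95 [414.464 613.661] [ 34.  62. 107.]
square_tray top 0.8 [387. 168.] 1775 [ 631.299 -240.395] [56. 57. 58.]
square_tray side 0.83 [359. 269.] 1941 [ 623.196 -243.749] [69. 69. 68.]
long_tray top 0.83 [253. 173.] 2553 [615.668 165.817] [46. 46. 47.]
long_tray side 0.98 [284. 189.] 1462 [605.977 160.599] [62. 62. 62.]
big_ring top 0.89 [394. 227.] 200 [ 430.437 -293.013] [169. 174. 179.]
big_ring side 0.82 [299. 301.] 514 [ 423.312 -295.57 ] [174. 177. 180.]
hex_key top 0.55 [325. 140.] 89 [706.317 -53.236] [ 86. 110. 129.]
```

```bash
python3 -m handwheel '{"twist":[[0.093,0,0],[0.093,0,0],[0.093,0,0],[0.093,0,0],[0.093,0,0],[0.093,0,0],[0.093,0,0],[0.093,0,0]],"slide":[[0,0,0],[0,0,0],[0,0,0],[0,0,0],[0,0,0],[0,0,0],[0,0,0],[0,0,0]],"hand":[1,1,1,1,1,1,1,1]}'
python3 -m handwheel '{"twist":[[0.093,0,0],[0,0,0]],"slide":[[0,0,0],[0,0,0]],"hand":[1,1]}'
python3 -c "
from h import *
print(Ro.from_matrix(Rtool(state())).as_matrix());go([575,-41,115])"
```

```text
time_s: 1.9
tool_pos: [160.5, 629.9, 231.4]
orientation: [0.535, 0.462, 0.535, -0.462]
contact_force: [0.4, 0.1, 0.2]
finger_gap: 85.8
time_s: 2.1
tool_pos: [160.4, 629.9, 231.2]
orientation: [0.502, 0.498, 0.501, -0.498]
contact_force: [0.7, 0.2, 0.3]
finger_gap: 85.7
[[ 0.     1.     0.006]
 [-0.     0.006 -1.   ]
 [-1.     0.     0.   ]]
at [160.369 629.895 231.191] gap 85.7 F [0.668 0.204 0.322] t 2.1 slide [0.777 2.736 4.489]
```

```bash
python3 -m handwheel '{"twist":[[0,0,0],[0,0,0],[0,0,0],[0,0,0],[0,0,0],[0,0,0],[0,0,0],[0,0,0]],"slide":[[0,0.16,0.27],[0,0.16,0.27],[0,0.16,0.27],[0,0.16,0.27],[0,0.16,0.27],[0,0.16,0.27],[0,0.16,0.27],[0,0.16,0.27]],"hand":[1,1,1,1,1,1,1,1]}'
python3 -m handwheel '{"twist":[[0,0,0],[0,0,0],[0,0,0],[0,0,0],[0,0,0],[0,0,0],[0,0,0],[0,0,0]],"slide":[[0,0.16,0.27],[0,0.16,0.27],[0,0.16,0.27],[0,0.16,0.27],[0,0.16,0.27],[0,0.16,0.27],[0,0.16,0.27],[0.1,0.16,0.27]],"hand":[1,1,1,1,1,1,1,1]}'
python3 -m handwheel '{"twist":[[0,0,0],[0,0,0],[0,0,0],[0,0,0]],"slide":[[0.22,0.09,0.09],[0.22,0.09,0.08],[0.22,0,0],[0,0,0]],"hand":[1,1,1,1]}'
python3 - <<'E'
from h import *
s=state();im=grab_frame('wrist');cv2.imwrite('pics/w1.png',im)
go([575,-41,115],s);print(Rtool(s))
for d in cut_out('small_ring','wrist')[:3]:
    m=d['mask'].astype(np.uint8);c=max(cv2.findContours(m,0,2)[0],key=cv2.contourArea);e=cv2.fitEllipse(c)
    print(d['conf'],m.sum(),e,at_z('wrist',e[0],18,s),at_z('wrist',d['xy'],18,s))
E
```

```text
time_s: 2.9
tool_pos: [355.5, 305.6, 231.7]
orientation: [0.503, 0.498, 0.503, -0.497]
contact_force: [1.3, -0.2, 0.1]
finger_gap: 85.2
time_s: 3.7
tool_pos: [551.1, -17.5, 217.9]
orientation: [0.504, 0.499, 0.502, -0.496]
contact_force: [1.9, 0.5, 0.1]
finger_gap: 85.4
time_s: 4.1
tool_pos: [572.7, -41.1, 113.4]
orientation: [0.5, 0.496, 0.504, -0.5]
contact_force: [-0.9, 0.3, -0.1]
finger_gap: 85.4
at [572.732 -41.067 113.412] gap 85.4 F [-0.931  0.305 -0.088] t 4.1 slide [-0.011  0.015 -0.   ]
[[-0.008  1.     0.008]
 [ 0.001  0.008 -1.   ]
 [-1.    -0.008 -0.001]]
0.83 2290 ((255.85484313964844, 191.98045349121094), (75.33316040039062, 76.8508071899414), 87.6445541381836) [573.628 -40.153  18.   ] [579.232 -61.017  18.   ]
```

View pics/w1.png

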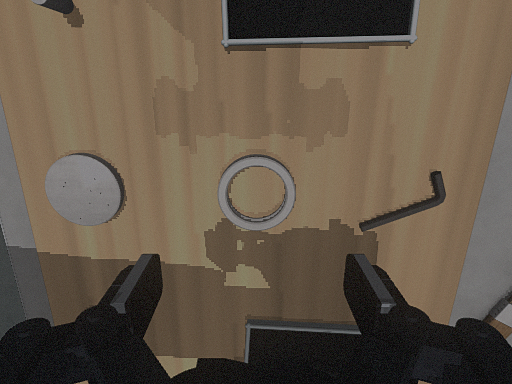

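```bash
python3 -m handwheel '{"twist":[[0,0,0],[0,0,0],[0,0,0],[0,0,0],[0,0,0],[0,0,0]],"slide":[[0.2,0.01,0],[0.2,0,0],[0.16,0,0],[0.1,0,0],[0.07,0,0],[0,0,0]],"hand":[1,1,1,1,1,1]}'
python3 -c "
from h import *
go([574,-40.5,3])"
```

```text
time_s: 4.8
tool_pos: [577.5, -40.8, 7.9]
orientation: [0.502, 0.498, 0.502, -0.498]
contact_force: [-0.2, 0.3, 0.3]
finger_gap: 85.2
at [577.481 -40.834   7.868] gap 85.2 F [-0.163  0.292  0.263] t 4.8 slide [ 0.032 -0.023 -0.002]
```

```bash
python3 -m handwheel '{"twist":[[0,0,0],[0,0,0],[0,0,0],[0,0,0],[0,0,0],[0,0,0],[0,0,0],[0,0,0]],"slide":[[0.03,-0.02,0],[0,0,0],[0,0,0],[0,0,0],[0,0,0],[0,0,0],[0,0,0],[0,0,0]],"hand":[1,1,0,0,0,0,0,0]}'
python3 -c "
from h import *
go([574,-40.5,60])"
```

```text
time_s: 5.6
tool_pos: [574.7, -41.1, 4.6]
orientation: [0.502, 0.499, 0.501, -0.498]
contact_force: [-0.9, -0.4, 7.2]
finger_gap: 59.3
at [574.74  -41.107   4.572] gap 59.3 F [-0.862 -0.39   7.21 ] t 5.6 slide [-0.37  -0.005 -0.004]
```

```bash
python3 -m handwheel '{"twist":[[0,0,0],[0,0,0],[0,0,0],[0,0,0]],"slide":[[-0.03,0,0],[-0.1,0,0],[-0.2,0,0],[-0.17,0,0]],"hand":[0,0,0,0]}'
python3 -m handwheel '{"twist":[[0,0,0],[0,0,0],[0,0,0],[0,0,0],[0,0,0],[0,0,0]],"slide":[[0,0.05,0.2],[0,0.07,0.25],[0,0.07,0.25],[0,0.07,0.25],[0,0.07,0.25],[0,0,0]],"hand":[0,0,0,0,0,0]}'
python3 - <<'E'
from h import *
s=state();im=grab_frame('wrist');cv2.imwrite('pics/w2.png',im)
go([627,-242,80],s);print(Rtool(s))
im=grab_frame('top');cv2.imwrite('pics/t2.png',cv2.resize(im[110:270,190:470],None,fx=2.85,fy=2.85,interpolation=2))
E
```

```text
time_s: 6.0
tool_pos: [574.4, -41.2, 80.0]
orientation: [0.502, 0.499, 0.501, -0.498]
contact_force: [0.6, 0.9, -0.9]
finger_gap: 59.3
time_s: 6.6
tool_pos: [625.2, -230.0, 80.0]
orientation: [0.502, 0.499, 0.497, -0.502]
contact_force: [-0.8, 0.0, -0.9]
finger_gap: 58.8
at [ 625.164 -229.995   80.018] gap 58.8 F [-0.78   0.049 -0.942] t 6.6 slide [0.001 0.012 0.08 ]
[[ 0.003  1.    -0.002]
 [-0.008 -0.002 -1.   ]
 [-1.     0.003  0.008]]
```

View pics/w2.png

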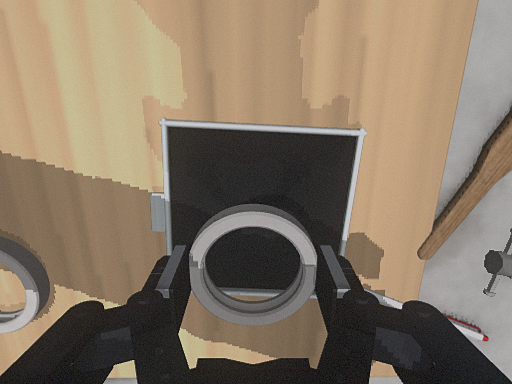

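Run:
```python
from h import *
s=state()
P=[at_z('wrist',p,16,s)[:2] for p in [(163,121),(364,131),(346,293)]]
print(P,np.linalg.norm(P[0]-P[1]),np.linalg.norm(P[2]-P[1]))
print('centre',(P[0]+P[2])/2)
a=P[1]-P[0];n=np.array([-a[1],a[0]])
print('centre from edge',(P[0]+P[1])/2+n/np.linalg.norm(n)*65, np.degrees(np.arctan2(a[1],a[0])))
# ring in hand centre at top ellipse
print(s['tool_pos'])
for z in (85,88,91): print(at_z('wrist',(253,262),z,s))
```

```text
[array([ 566.976, -162.978]), array([ 694.506, -168.772]), array([ 695.047, -291.276])] 127.66113280081713 122.5056861021545
centre [ 631.012 -227.127]
centre from edge [ 633.691 -100.942] -2.601108495334303
[ 624.576 -222.2     78.934]
[ 623.872 -222.344   85.   ]
[ 623.859 -220.51    88.   ]
[ 623.846 -218.675   91.   ]
```

```bash
python3 -m handwheel '{"twist":[[0,0,0],[0,0,0],[0,0,0],[0,0,0],[0,0,0],[0,0,0],[0,0,0],[0,0,0]],"slide":[[0,0.03,0.112],[0,0,0],[0.15,0,0],[0.15,0,0],[0.1,0,0],[0.04,0,0],[0.01,0,0],[0,0,0]],"hand":[0,0,0,0,0,0,0,0]}'
python3 -c "
from h import *
go([629,-239,9])"
```

```text
time_s: 7.5
tool_pos: [630.0, -237.5, 11.3]
orientation: [0.502, 0.498, 0.501, -0.498]
contact_force: [-0.5, -0.8, -1.0]
finger_gap: 59.3
at [ 629.983 -237.51    11.333] gap 59.3 F [-0.499 -0.831 -0.975] t 7.5 slide [ 0.016 -0.007  0.01 ]
```

```bash
python3 -m handwheel '{"twist":[[0,0,0],[0,0,0],[0,0,0],[0,0,0],[0,0,0],[0,0,0],[0,0,0],[0,0,0]],"slide":[[0.012,0,0],[0,0,0],[0,0,0],[0,0,0],[0,0,0],[-0.1,0,0],[-0.25,0,0],[-0.3,0,0]],"hand":[0,0,0.85,0.85,0.85,0.85,0.85,0.85]}'
python3 -m handwheel '{"twist":[[0,0,0],[0,0,0],[0,0,0]],"slide":[[-0.1,0,0],[0,0,0],[0,0,0]],"hand":[1,1,1]}'
python3 - <<'E'
from h import *
s=state();im=grab_frame('wrist');cv2.imwrite('pics/w3.png',im);go([629,-239,120],s)
for d in cut_out('small_ring','wrist')[:3]:
    m=d['mask'].astype(np.uint8);c=max(cv2.findContours(m,0,2)[0],key=cv2.contourArea);e=cv2.fitEllipse(c)
    print(d['conf'],m.sum(),e,at_z('wrist',e[0],22,s))
print(at_z('top',(279,226),25),at_z('side',(247,213),21))
E
```

```text
time_s: 8.3
tool_pos: [628.4, -237.1, 107.0]
orientation: [0.5, 0.498, 0.502, -0.499]
contact_force: [0.8, 0.1, 0.7]
finger_gap: 72.7
time_s: 8.6
tool_pos: [629.3, -237.2, 121.7]
orientation: [0.501, 0.499, 0.502, -0.498]
contact_force: [0.6, 0.4, 0.1]
finger_gap: 85.6
at [ 629.332 -237.212  121.717] gap 85.6 F [0.633 0.409 0.091] t 8.6 slide [ 0.011 -0.002  0.012]
[443.967  91.348  25.   ] [438.893  89.453  21.   ]
```

View pics/w3.png

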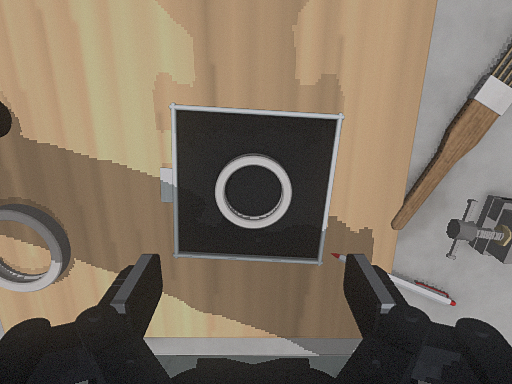

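```bash
python3 - <<'E'
from h import *
s=state();print('ring',at_z('wrist',(253.5,191),20,s),s['tool_pos'])
E
python3 -m handwheel '{"twist":[[0,0,0],[0,0,0],[0,0,0],[0,0,0],[0,0,0],[0,0,0],[0,0,0],[0,0,0]],"slide":[[0,-0.15,-0.27],[0,-0.16,-0.27],[0,-0.16,-0.27],[0,-0.16,-0.27],[0,-0.16,-0.27],[0,-0.16,-0.27],[0,-0.16,-0.27],[0,-0.14,-0.28]],"hand":[1,1,1,1,1,1,1,0.5]}'
python3 -m handwheel '{"twist":[[0,0,0],[0,0,0],[0,0,0],[0,0,0]],"slide":[[0.1,0,0],[0.03,0,0],[0,0,0],[0,0,0]],"hand":[0.5,0.5,0.5,0.5]}'
python3 - <<'E'
from h import *
s=state();im=grab_frame('wrist');cv2.imwrite('pics/w4.png',im);go([441,90,100],s);print(Rtool(s))
print('pin guess px',proj('wrist',[441,90,36],s))
for d in cut_out('gauge_pin','wrist')[:3]:
    m=d['mask'];v,u=np.nonzero(m);print(d['conf'],m.sum(),u.mean(),v.mean(),u.min(),u.max(),v.min(),v.max(),at_z('wrist',(u.mean(),v.mean()),21,s))
E
```

```text
ring [ 628.12  -236.739   20.   ] [ 628.507 -236.886  120.072]
time_s: 9.5
tool_pos: [437.7, 87.7, 120.5]
orientation: [0.501, 0.498, 0.502, -0.5]
contact_force: [0.3, 0.8, 0.3]
finger_gap: 73.2
time_s: 9.9
tool_pos: [440.5, 85.2, 101.8]
orientation: [0.501, 0.499, 0.501, -0.5]
contact_force: [0.1, -0.1, 0.1]
finger_gap: 42.6
at [440.469  85.154 101.796] gap 42.6 F [ 0.145 -0.058  0.102] t 9.9 slide [ 0.012  0.004 -0.032]
[[-0.     1.     0.003]
 [-0.001  0.003 -1.   ]
 [-1.    -0.     0.001]]
pin guess px [254.662 200.376]
0.67 387 253.4625322997416 193.63565891472868 245 262 180 206 [440.209  89.658  21.   ]
```

View pics/w4.png

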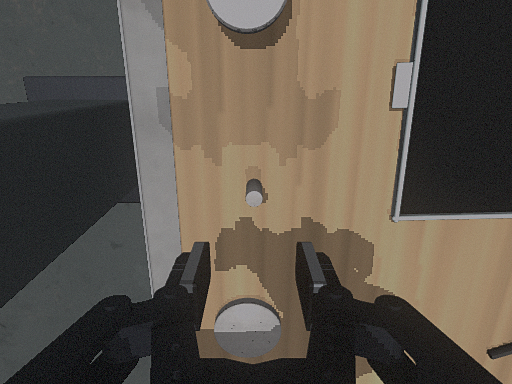

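```bash
python3 -m handwheel '{"twist":[[0,0,0],[0,0,0],[0,0,0],[0,0,0],[0,0,0]],"slide":[[0.14,0,-0.03],[0.2,0,0],[0.13,0,0],[0.066,0,0],[0,0,0]],"hand":[0.5,0.5,0.5,0.5,0.5]}'
python3 -m handwheel '{"twist":[[0,0,0],[0,0,0],[0,0,0],[0,0,0],[0,0,0],[0,0,0]],"slide":[[0,0,0],[0,0,0],[0,0,0],[0,0,0],[0,0,0],[0,0,0]],"hand":[0,0,0,0,0,0]}'
python3 -c "
from h import *
go([440.2,89.8,21])"
```

```text
time_s: 10.5
tool_pos: [439.9, 90.2, 20.6]
orientation: [0.501, 0.499, 0.501, -0.5]
contact_force: [-0.3, 0.3, 0.1]
finger_gap: 42.5
time_s: 11.1
tool_pos: [440.7, 91.2, 22.4]
orientation: [0.502, 0.499, 0.501, -0.498]
contact_force: [-0.1, -1.6, 7.1]
finger_gap: 8.8
at [440.708  91.178  22.371] gap 8.8 F [-0.075 -1.598  7.116] t 11.1 slide [ 0.009 -0.003  0.009]
```

```bash
python3 -m handwheel '{"twist":[[0,0,0],[0,0,0],[0,0,0]],"slide":[[-0.05,0,0],[-0.15,0,0],[-0.25,0,0]],"hand":[0,0,0]}'
python3 -m handwheel '{"twist":[[0,0,0],[0,0,0],[0,0,0],[0,0,0],[0,0,0],[0,0,0],[0,0,0],[0,0,0]],"slide":[[0,0.14,0.25],[0,0.16,0.27],[0,0.16,0.28],[0,0.16,0.28],[0,0.16,0.28],[0,0.16,0.28],[0,0.16,0.28],[0,0.15,0.265]],"hand":[0,0,0,0,0,0,0,0]}'
python3 -m handwheel '{"twist":[[0,0,0],[0,0,0],[0,0,0]],"slide":[[0,0,0],[0,0,0],[0,0,0]],"hand":[0,0,0]}'
python3 - <<'E'
from h import *
s=state();im=grab_frame('wrist');cv2.imwrite('pics/w5.png',im);go([628.1,-236.7,26],s);print(Rtool(s))
E
```

```text
time_s: 11.4
tool_pos: [438.5, 91.0, 89.0]
orientation: [0.501, 0.497, 0.502, -0.5]
contact_force: [0.7, -0.4, -0.5]
finger_gap: 9.2
time_s: 12.2
tool_pos: [630.0, -237.2, 89.6]
orientation: [0.501, 0.498, 0.501, -0.499]
contact_force: [0.7, 0.1, -0.3]
finger_gap: 8.9
time_s: 12.5
tool_pos: [628.8, -233.4, 88.8]
orientation: [0.501, 0.498, 0.503, -0.498]
contact_force: [0.2, -0.4, -0.4]
finger_gap: 8.8
at [ 628.845 -233.416   88.843] gap 8.8 F [ 0.227 -0.39  -0.405] t 12.5 slide [ 0.419 -0.004  0.023]
[[-0.002  1.     0.007]
 [ 0.002  0.007 -1.   ]
 [-1.    -0.002 -0.002]]
```

View pics/w5.png

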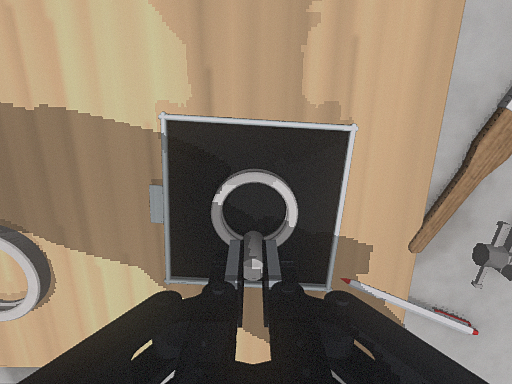

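```bash
python3 - <<'E'
from h import *
s=state();print('ring',at_z('wrist',(254.7,211.5),20,s),s['tool_pos'])
E
python3 -m handwheel '{"twist":[[0,0,0],[0,0,0],[0,0,0],[0,0,0],[0,0,0],[0,0,0]],"slide":[[0.1,0,0.02],[0.15,0,0],[0.1,0,0],[0.04,0,0],[0.02,0,0],[0,0,0]],"hand":[0,0,0,0,0,0]}'
python3 -c "
from h import *
go([628.1,-236.7,26.5])"
```

```text
ring [ 629.587 -237.634   20.   ] [ 629.005 -233.032   88.924]
time_s: 13.15
tool_pos: [629.6, -238.3, 27.6]
orientation: [0.502, 0.498, 0.502, -0.498]
contact_force: [-0.4, -0.4, 0.0]
finger_gap: 8.8
at [ 629.57  -238.337   27.58 ] gap 8.8 F [-0.396 -0.416  0.018] t 13.15 slide [ 0.007 -0.01  -0.011]
```

```bash
python3 -m handwheel '{"twist":[[0,0,0],[0,0,0],[0,0,0],[0,0,0],[0,0,0],[0,0,0],[0,0,0],[0,0,0]],"slide":[[0.008,0,0],[0,0,0],[0,0,0],[0,0,0],[-0.1,0,0],[-0.2,0,0],[-0.25,0,0],[0,0,0]],"hand":[0,0,0.3,0.3,0.3,0.3,1,1]}'
python3 - <<'E'
from h import *
s=state();im=grab_frame('wrist');cv2.imwrite('pics/w6.png',im[90:330,100:420]);go([435,-43.5,110],s)
E
python3 -m handwheel '{"twist":[[0,0,0],[0,0,0],[0,0,0],[0,0,0],[0,0,0],[0,0,0],[0,0,0],[0,0,0]],"slide":[[0,-0.18,-0.18],[0,-0.185,-0.185],[0,-0.185,-0.185],[0,-0.185,-0.185],[0,-0.185,-0.185],[0,-0.185,-0.185],[0,-0.185,-0.185],[0,0,0]],"hand":[1,1,1,1,1,1,1,1]}'
python3 -m handwheel '{"twist":[[0,0,0],[0,0,0],[0,0,0]],"slide":[[0,0,0],[0,0,0],[0,0,0]],"hand":[1,1,1]}'
python3 - <<'E'
from h import *
s=state();im=grab_frame('wrist');cv2.imwrite('pics/w7.png',im);go([435,-43.5,110],s);print(Rtool(s))
for d in cut_out('disc','wrist')[:3]:
    m=d['mask'].astype(np.uint8);c=max(cv2.findContours(m,0,2)[0],key=cv2.contourArea);e=cv2.fitEllipse(c)
    print(d['conf'],m.sum(),e,at_z('wrist',e[0],13,s))
E
```

```text
time_s: 13.95
tool_pos: [633.1, -240.8, 115.6]
orientation: [0.505, 0.5, 0.498, -0.497]
contact_force: [0.4, -0.6, -0.7]
finger_gap: 54.0
at [ 633.057 -240.756  115.625] gap 54.0 F [ 0.377 -0.565 -0.658] t 13.95 slide [ 0.018 -1.313 -1.323]
time_s: 14.8
tool_pos: [429.1, -41.5, 108.5]
orientation: [0.5, 0.497, 0.506, -0.498]
contact_force: [0.3, -0.6, 0.4]
finger_gap: 85.3
time_s: 15.1
tool_pos: [436.0, -47.0, 108.9]
orientation: [0.502, 0.499, 0.501, -0.499]
contact_force: [0.2, -0.1, -0.6]
finger_gap: 85.3
at [435.959 -46.997 108.943] gap 85.3 F [ 0.229 -0.076 -0.646] t 15.1 slide [-0.007 -0.006 -0.023]
[[ 0.001  1.     0.005]
 [-0.001  0.005 -1.   ]
 [-1.     0.001  0.001]]
0.9 4585 ((252.68431091308594, 185.15542602539062), (75.01696014404297, 76.15023803710938), 82.96768951416016) [435.262 -40.8    13.   ]
0.31 1413 ((238.91830444335938, 336.2803955078125), (36.85150909423828, 47.650482177734375), 3.6837146282196045) [ 423.205 -188.74    13.   ]
```

View pics/w6.png

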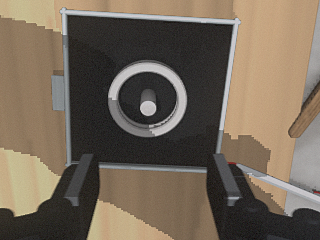

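```bash
python3 -m handwheel '{"twist":[[0,0,0],[0,0,0],[0,0,0],[0,0,0],[0,0,0],[0,0,0],[0,0,0]],"slide":[[0.15,-0.004,-0.035],[0.2,0,0],[0.2,0,0],[0.1,0,0],[0.04,0,0],[0.01,0,0],[0,0,0]],"hand":[1,1,1,1,1,1,1]}'
python3 -c "
from h import *
go([435.3,-41.8,3.5])"
python3 -m handwheel '{"twist":[[0,0,0],[0,0,0],[0,0,0],[0,0,0],[0,0,0],[0,0,0]],"slide":[[0,0,0],[0,0,0],[0,0,0],[0,0,0],[0,0,0],[0,0,0]],"hand":[0,0,0,0,0,0]}'
python3 -c "
from h import *
go([435.3,-41.8,3.5])"
```

```text
time_s: 15.9
tool_pos: [435.6, -41.2, 4.8]
orientation: [0.501, 0.499, 0.502, -0.499]
contact_force: [-0.2, -0.6, -0.1]
finger_gap: 85.4
at [435.626 -41.18    4.785] gap 85.4 F [-0.173 -0.599 -0.112] t 15.9 slide [ 0.009 -0.002  0.004]
time_s: 16.5
tool_pos: [435.8, -40.9, 6.2]
orientation: [0.501, 0.499, 0.502, -0.498]
contact_force: [-0.3, 0.2, 11.0]
finger_gap: 56.9
at [435.802 -40.873   6.164] gap 56.9 F [-0.266  0.153 10.979] t 16.5 slide [ 0.018 -0.003  0.006]
```

```bash
python3 -m handwheel '{"twist":[[0,0,0],[0,0,0],[0,0,0],[0,0,0]],"slide":[[-0.05,0,0],[-0.15,0,0],[-0.25,0,0],[-0.15,0,0]],"hand":[0,0,0,0]}'
python3 -m handwheel '{"twist":[[0,0,0],[0,0,0],[0,0,0],[0,0,0],[0,0,0],[0,0,0],[0,0,0],[0,0,0]],"slide":[[0,0.15,-0.13],[0,0.2,-0.18],[0,0.2,-0.18],[0,0.2,-0.18],[0,0.2,-0.18],[0,0.2,-0.18],[0,0,0],[0,0,0]],"hand":[0,0,0,0,0,0,0,0]}'
python3 -m handwheel '{"twist":[[0,0,0]],"slide":[[0,0,0]],"hand":[0]}'
python3 - <<'E'
from h import *
s=state();im=grab_frame('wrist');cv2.imwrite('pics/w8.png',im);go([611,118,95],s);print(Rtool(s));np.save('s8.npy',np.r_[s['tool_pos'],s['orientation']])
E
```

```text
time_s: 16.9
tool_pos: [435.5, -40.9, 96.9]
orientation: [0.501, 0.498, 0.502, -0.499]
contact_force: [1.1, 0.8, -2.4]
finger_gap: 56.5
time_s: 17.7
tool_pos: [606.5, 115.6, 94.1]
orientation: [0.501, 0.497, 0.503, -0.499]
contact_force: [-0.2, -1.0, -1.5]
finger_gap: 56.2
time_s: 17.8
tool_pos: [605.7, 113.6, 94.5]
orientation: [0.5, 0.498, 0.502, -0.5]
contact_force: [-0.3, -0.7, -2.0]
finger_gap: 56.1
at [605.693 113.633  94.471] gap 56.1 F [-0.301 -0.671 -1.964] t 17.8 slide [-0.004  0.036 -0.029]
[[-0.004  1.     0.005]
 [-0.     0.005 -1.   ]
 [-1.    -0.004  0.   ]]
```

View pics/w8.png

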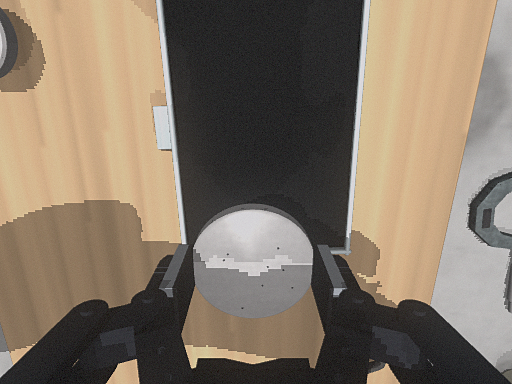

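Run:
```python
from h import *
a=np.load('s8.npy');s=dict(tool_pos=a[:3],orientation=a[3:])
for p in [(160,0),(173,100),(183,225),(369,0),(361,100),(353,225),(350,253)]: print(p,at_z('wrist',p,16,s))
print('tab',at_z('wrist',(163,128),8,s),at_z('wrist',(163,128),16,s))
```

```text
(160, 0) [547.817 243.172  16.   ]
(173, 100) [551.278 184.751  16.   ]
(183, 225) [551.944  93.533  16.   ]
(369, 0) [674.401 243.665  16.   ]
(361, 100) [676.199 185.342  16.   ]
(353, 225) [680.515  94.307  16.   ]
(350, 253) [680.709  70.35   16.   ]
tab [540.801 165.142   8.   ] [543.036 166.257  16.   ]
```

```bash
python3 -m handwheel '{"twist":[[0,0,0],[0,0,0],[0,0,0],[0,0,0],[0,0,0],[0,0,0],[0,0,0],[0,0,0]],"slide":[[0,0.058,-0.05],[0.1,0,0],[0.2,0,0],[0.15,0,0],[0.07,0,0],[0.03,0,0],[0,0,0],[0,0,0]],"hand":[0,0,0,0,0,0,0,0]}'
python3 -c "
from h import *
go([614.5,121,10.5])"
```

```text
time_s: 18.65
tool_pos: [616.3, 122.1, 12.9]
orientation: [0.501, 0.498, 0.502, -0.499]
contact_force: [0.1, 0.6, -1.6]
finger_gap: 56.7
at [616.298 122.077  12.95 ] gap 56.7 F [ 0.06   0.627 -1.562] t 18.65 slide [ 0.016 -0.012  0.007]
```

```bash
python3 -m handwheel '{"twist":[[0,0,0],[0,0,0],[0,0,0],[0,0,0],[0,0,0],[0,0,0],[0,0,0],[0,0,0]],"slide":[[0.015,0,0],[0,0,0],[0,0,0],[0,0,0],[0,0,0],[-0.1,0,0],[-0.25,0,0],[-0.3,0,0]],"hand":[0,0,0.85,0.85,0.85,0.85,0.85,0.85]}'
python3 -m handwheel '{"twist":[[0,0,0],[0,0,0],[0,0,0]],"slide":[[0,0,0],[0,0,0],[0,0,0]],"hand":[0.7,0.7,0.7]}'
python3 - <<'E'
from h import *
s=state();im=grab_frame('wrist');cv2.imwrite('pics/w9.png',im);go([425,-181.5,110],s);print(Rtool(s))
for d in cut_out('disc','wrist')[:3]:
    m=d['mask'].astype(np.uint8);c=max(cv2.findContours(m,0,2)[0],key=cv2.contourArea);e=cv2.fitEllipse(c)
    print(d['conf'],m.sum(),e,at_z('wrist',e[0],18,s))
g=cv2.medianBlur(cv2.cvtColor(im,6),5);c=cv2.HoughCircles(g,cv2.HOUGH_GRADIENT,1,60,param1=100,param2=25,minRadius=30,maxRadius=48)
for q in (c[0][:3] if c is not None else []): print('hough',q,at_z('wrist',q[:2],20,s))
E
```

```text
time_s: 19.45
tool_pos: [614.5, 122.0, 108.1]
orientation: [0.5, 0.497, 0.502, -0.5]
contact_force: [1.1, 0.2, 0.6]
finger_gap: 72.7
time_s: 19.75
tool_pos: [614.8, 122.6, 106.9]
orientation: [0.501, 0.498, 0.503, -0.499]
contact_force: [-0.3, -0.7, -0.4]
finger_gap: 59.8
at [614.849 122.618 106.945] gap 59.8 F [-0.251 -0.711 -0.409] t 19.75 slide [-0.017 -1.279  2.019]
[[-0.004  1.     0.006]
 [ 0.001  0.006 -1.   ]
 [-1.    -0.004 -0.001]]
0.95 4737 ((253.9119873046875, 195.47097778320312), (75.75226593017578, 77.83375549316406), 90.75917053222656) [614.692 122.896  18.   ]
hough [257.5 196.5  35.7] [617.424 122.801  20.   ]
```

View pics/w9.png

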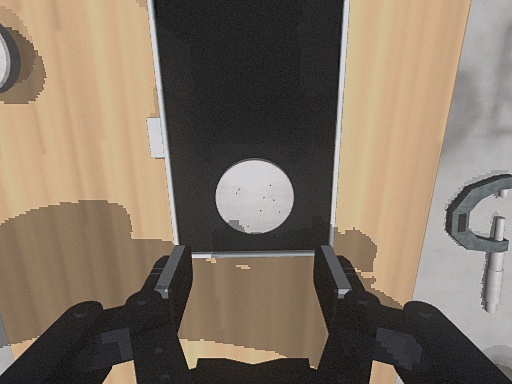

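```bash
python3 -m handwheel '{"twist":[[0,0,0],[0,0,0],[0,0,0],[0,0,0],[0,0,0],[0,0,0],[0,0,0],[0,0,0]],"slide":[[0,-0.15,0.24],[0,-0.16,0.25],[0,-0.16,0.255],[0,-0.16,0.255],[0,-0.16,0.255],[0,-0.16,0.255],[0,-0.16,0.255],[0,-0.16,0.255]],"hand":[0.7,0.7,0.7,0.7,0.7,0.7,0.7,0.7]}'
python3 -m handwheel '{"twist":[[0,0,0],[0,0,0],[0,0,0],[0,0,0]],"slide":[[0,0,0],[0,0,0],[0,0,0],[0,0,0]],"hand":[0.7,0.7,0.7,0.7]}'
python3 - <<'E'
from h import *
s=state();im=grab_frame('wrist');cv2.imwrite('pics/w10.png',im);go([425,-181.5,20],s);print(Rtool(s))
for d in cut_out('loupe','wrist')[:3]:
    m=d['mask'].astype(np.uint8);c=max(cv2.findContours(m,0,2)[0],key=cv2.contourArea);e=cv2.fitEllipse(c)
    v,u=np.nonzero(m)
    print(d['conf'],m.sum(),e,(u.min(),u.max(),v.min(),v.max()),at_z('wrist',(u.mean(),v.mean()),21,s))
E
```

```text
time_s: 20.65
tool_pos: [425.4, -183.0, 107.0]
orientation: [0.501, 0.498, 0.503, -0.499]
contact_force: [0.6, -0.3, 0.4]
finger_gap: 59.5
time_s: 21.05
tool_pos: [427.6, -180.5, 107.2]
orientation: [0.501, 0.497, 0.503, -0.498]
contact_force: [-0.2, -0.5, 0.3]
finger_gap: 59.4
at [ 427.621 -180.473  107.228] gap 59.4 F [-0.226 -0.506  0.299] t 21.05 slide [ 0.582 -0.016  0.007]
[[-0.003  1.     0.009]
 [ 0.001  0.009 -1.   ]
 [-1.    -0.003 -0.001]]
0.7 1295 ((248.40467834472656, 198.10806274414062), (42.183006286621094, 46.62803649902344), 1.6381592750549316) (np.int64(227), np.int64(269), np.int64(176), np.int64(222)) [ 423.218 -181.803   21.   ]
```

View pics/w10.png

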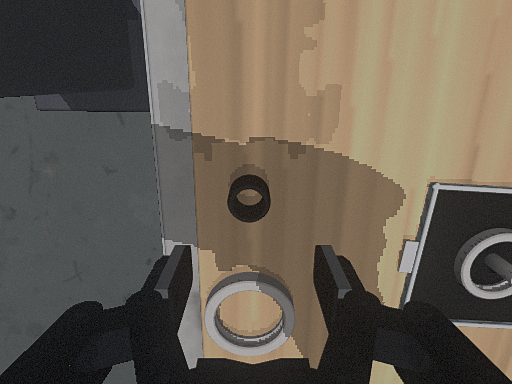

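```bash
python3 -m handwheel '{"twist":[[0,0,0],[0,0,0],[0,0,0],[0,0,0],[0,0,0],[0,0,0]],"slide":[[0.12,-0.026,0.01],[0.2,0,0],[0.2,0,0],[0.1,0,0],[0,0,0],[0,0,0]],"hand":[0.7,0.7,0.7,0.7,0.7,0.7]}'
python3 -m handwheel '{"twist":[[0,0,0],[0,0,0],[0,0,0],[0,0,0],[0,0,0],[0,0,0]],"slide":[[0,0,0],[0,0,0],[0,0,0],[0,0,0],[0,0,0],[0,0,0]],"hand":[0,0,0,0,0,0]}'
python3 -c "
from h import *
go([423.6,-182,14])"
```

```text
time_s: 21.75
tool_pos: [423.1, -183.2, 14.8]
orientation: [0.501, 0.498, 0.502, -0.499]
contact_force: [0.5, -0.2, 0.4]
finger_gap: 59.9
time_s: 22.35
tool_pos: [423.6, -183.5, 15.9]
orientation: [0.502, 0.498, 0.502, -0.498]
contact_force: [-0.4, 0.3, 7.4]
finger_gap: 28.9
at [ 423.584 -183.533   15.909] gap 28.9 F [-0.375  0.332  7.395] t 22.35 slide [ 0.013  0.    -0.01 ]
```

```bash
python3 -m handwheel '{"twist":[[0,0,0],[0,0,0],[0,0,0],[0,0,0]],"slide":[[-0.05,0,0],[-0.15,0,0],[-0.25,0,0],[-0.1,0,0]],"hand":[0,0,0,0]}'
python3 -m handwheel '{"twist":[[0,0,0],[0,0,0],[0,0,0],[0,0,0],[0,0,0],[0,0,0],[0,0,0],[0,0,0]],"slide":[[0,0.15,-0.24],[0,0.161,-0.257],[0,0.161,-0.257],[0,0.161,-0.257],[0,0.161,-0.257],[0,0.161,-0.257],[0,0.161,-0.257],[0,0.161,-0.257]],"hand":[0,0,0,0,0,0,0,0]}'
python3 -m handwheel '{"twist":[[0,0,0],[0,0,0],[0,0,0],[0,0,0]],"slide":[[0,0,0],[0,0,0],[0,0,0],[0,0,0]],"hand":[0,0,0,0]}'
python3 - <<'E'
from h import *
s=state();im=grab_frame('wrist');cv2.imwrite('pics/w11.png',im);go([615.2,122.3,30],s);print(Rtool(s))
for d in cut_out('disc','wrist')[:3]:
    m=d['mask'].astype(np.uint8);c=max(cv2.findContours(m,0,2)[0],key=cv2.contourArea);c=c[c[:,0,1]<215] if 0 else c;e=cv2.fitEllipse(c)
    print(d['conf'],m.sum(),e,at_z('wrist',e[0],18,s))
E
```

```text
time_s: 22.75
tool_pos: [423.8, -184.0, 100.1]
orientation: [0.502, 0.498, 0.501, -0.499]
contact_force: [1.3, -0.2, -0.9]
finger_gap: 29.0
time_s: 23.55
tool_pos: [613.2, 125.8, 97.8]
orientation: [0.501, 0.498, 0.502, -0.499]
contact_force: [0.8, -0.7, 0.3]
finger_gap: 29.1
time_s: 23.95
tool_pos: [612.1, 121.8, 97.4]
orientation: [0.5, 0.498, 0.501, -0.5]
contact_force: [-0.1, 0.4, -0.3]
finger_gap: 29.4
at [612.144 121.777  97.36 ] gap 29.4 F [-0.142  0.392 -0.334] t 23.95 slide [ 0.449  0.021 -0.004]
[[-0.002  1.     0.003]
 [-0.     0.003 -1.   ]
 [-1.    -0.002  0.   ]]
0.58 4343 ((257.99371337890625, 194.8599853515625), (68.02643585205078, 84.5946273803711), 90.49293518066406) [615.045 125.89   18.   ]
```

```bash
python3 -m handwheel '{"twist":[[0,0,0],[0,0,0],[0,0,0],[0,0,0],[0,0,0],[0,0,0],[0,0,0]],"slide":[[0,0.02,0],[0.15,0,0],[0.15,0,0],[0.1,0,0],[0.04,0,0],[0,0,0],[0,0,0]],"hand":[0,0,0,0,0,0,0]}'
python3 -c "
from h import *
go([615.2,121.5,30.5])"
```

```text
time_s: 24.75
tool_pos: [616.1, 123.3, 31.3]
orientation: [0.501, 0.498, 0.502, -0.499]
contact_force: [-0.7, 0.0, -0.7]
finger_gap: 29.0
at [616.137 123.333  31.273] gap 29.0 F [-0.71   0.021 -0.68 ] t 24.75 slide [ 0.005 -0.006  0.012]
```

Lower the last millimetre, release, rise, look; then go on to the anvil.

```bash
python3 -m handwheel '{"twist":[[0,0,0],[0,0,0],[0,0,0],[0,0,0],[0,0,0],[0,0,0],[0,0,0],[0,0,0]],"slide":[[0.006,-0.004,0.007],[0,0,0],[0,0,0],[0,0,0],[0,0,0],[-0.1,0,0],[-0.2,0,0],[-0.25,0,0]],"hand":[0,0,0.55,0.55,0.55,0.55,0.55,0.55]}'
python3 -m handwheel '{"twist":[[0,0,0],[0,0,0],[0,0,0]],"slide":[[0,0,0],[0,0,0],[0,0,0]],"hand":[0.9,0.9,0.9]}'
python3 - <<'E'
from h import *
s=state();im=grab_frame('wrist');cv2.imwrite('pics/w12.png',im);go([437,218,105],s);print(proj('wrist',[615.2,122.3,20],s))
E
```

```text
time_s: 25.55
tool_pos: [614.3, 122.4, 113.2]
orientation: [0.5, 0.497, 0.502, -0.5]
contact_force: [0.2, -0.1, -0.6]
finger_gap: 46.9
time_s: 25.85
tool_pos: [614.6, 122.9, 112.2]
orientation: [0.501, 0.498, 0.503, -0.499]
contact_force: [-0.8, -0.6, 0.0]
finger_gap: 76.6
at [614.609 122.867 112.226] gap 76.6 F [-0.751 -0.583  0.029] t 25.85 slide [ 0.052 -1.18  -0.642]
[254.814 195.074]
```

View pics/w12.png

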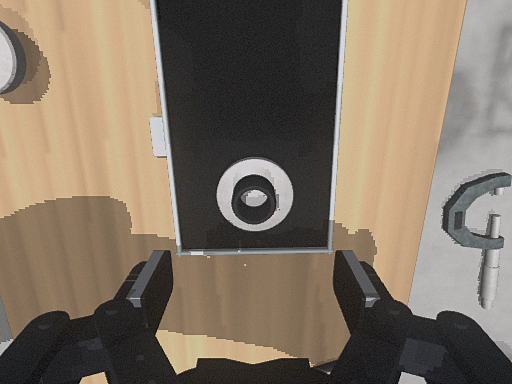

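```bash
python3 -m handwheel '{"twist":[[0,0,0],[0,0,0],[0,0,0],[0,0,0],[0,0,0],[0,0,0],[0,0,0],[0,0,0]],"slide":[[0,-0.234,-0.127],[0,-0.237,-0.127],[0,-0.237,-0.127],[0,-0.237,-0.127],[0,-0.237,-0.127],[0,0,0],[0,0,0],[0,0,0]],"hand":[0.9,0.9,0.9,0.9,0.9,0.9,0.9,0.9]}'
python3 -m handwheel '{"twist":[[0,0,0],[0,0,0]],"slide":[[0,0,0],[0,0,0]],"hand":[0.9,0.9]}'
python3 - <<'E'
from h import *
s=state();im=grab_frame('wrist');cv2.imwrite('pics/w13.png',im);go([437,218,15],s);print(Rtool(s))
for d in cut_out('anvil','wrist')[:3]:
    m=d['mask'].astype(np.uint8);c=max(cv2.findContours(m,0,2)[0],key=cv2.contourArea);e=cv2.fitEllipse(c)
    print(d['conf'],m.sum(),e,at_z('wrist',e[0],30,s),im[d['mask']].mean(0))
E
```

```text
time_s: 26.7
tool_pos: [438.4, 216.0, 112.7]
orientation: [0.501, 0.498, 0.501, -0.499]
contact_force: [-0.6, 0.4, -0.2]
finger_gap: 77.0
time_s: 26.9
tool_pos: [438.2, 215.9, 112.8]
orientation: [0.501, 0.498, 0.501, -0.499]
contact_force: [0.4, 0.1, 0.1]
finger_gap: 76.8
at [438.244 215.861 112.784] gap 76.8 F [0.391 0.073 0.145] t 26.9 slide [ 0.652 -0.007 -0.014]
[[-0.002  1.     0.005]
 [-0.     0.005 -1.   ]
 [-1.    -0.002  0.   ]]
0.75 3538 ((250.08462524414062, 190.02398681640625), (65.92890167236328, 66.56834411621094), 59.410858154296875) [435.367 222.554  30.   ] [161.316 161.245 164.005]
0.67 21390 ((440.6570739746094, 225.83938598632812), (141.6599884033203, 217.24066162109375), 169.96726989746094) [582.456 194.088  30.   ] [46.057 46.215 46.596]
```

View pics/w13.png

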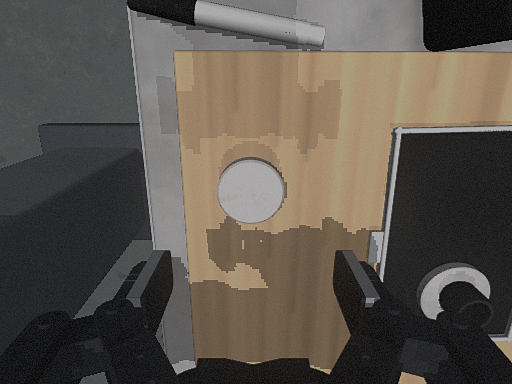

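```bash
python3 -m handwheel '{"twist":[[0,0,0],[0,0,0],[0,0,0],[0,0,0],[0,0,0],[0,0,0]],"slide":[[0.14,-0.014,-0.035],[0.2,0,0],[0.2,0,0],[0.1,0,0],[0,0,0],[0,0,0]],"hand":[0.9,0.9,0.9,0.9,0.9,0.9]}'
python3 -m handwheel '{"twist":[[0,0,0],[0,0,0],[0,0,0],[0,0,0],[0,0,0],[0,0,0]],"slide":[[0,0,0],[0,0,0],[0,0,0],[0,0,0],[0,0,0],[0,0,0]],"hand":[0,0,0,0,0,0]}'
python3 -c "
from h import *
go([436,221.3,17])"
```

```text
time_s: 27.6
tool_pos: [435.4, 221.5, 17.1]
orientation: [0.501, 0.498, 0.502, -0.499]
contact_force: [0.8, 0.5, 0.6]
finger_gap: 76.9
time_s: 28.2
tool_pos: [435.8, 222.2, 18.2]
orientation: [0.501, 0.499, 0.502, -0.498]
contact_force: [-0.8, 0.2, 8.2]
finger_gap: 45.6
at [435.798 222.24   18.222] gap 45.6 F [-0.758  0.188  8.202] t 28.2 slide [0.008 0.001 0.006]
```

```bash
python3 -m handwheel '{"twist":[[0,0,0],[0,0,0],[0,0,0],[0,0,0]],"slide":[[-0.05,0,0],[-0.15,0,0],[-0.25,0,0],[-0.1,0,0]],"hand":[0,0,0,0]}'
python3 -m handwheel '{"twist":[[0,0,0],[0,0,0],[0,0,0],[0,0,0],[0,0,0],[0,0,0],[0,0,0],[0,0,0]],"slide":[[0,0.237,0.011],[0,0.237,0.011],[0,0.237,0.011],[0,0.237,0.011],[0,0.237,0.011],[0,0,0],[0,0,0],[0,0,0]],"hand":[0,0,0,0,0,0,0,0]}'
python3 - <<'E'
from h import *
s=state();im=grab_frame('wrist');cv2.imwrite('pics/w14.png',im);go([613.5,214,23],s);print(Rtool(s))
E
```

```text
time_s: 28.6
tool_pos: [436.0, 222.1, 102.1]
orientation: [0.501, 0.499, 0.502, -0.498]
contact_force: [0.7, 0.8, -2.5]
finger_gap: 45.3
time_s: 29.4
tool_pos: [611.3, 215.1, 98.7]
orientation: [0.5, 0.497, 0.503, -0.499]
contact_force: [-0.6, 0.4, -1.0]
finger_gap: 45.4
at [611.272 215.079  98.737] gap 45.4 F [-0.642  0.417 -1.046] t 29.4 slide [0.505 0.017 0.007]
[[-0.004  1.     0.006]
 [ 0.     0.006 -1.   ]
 [-1.    -0.004 -0.   ]]
```

View pics/w14.png

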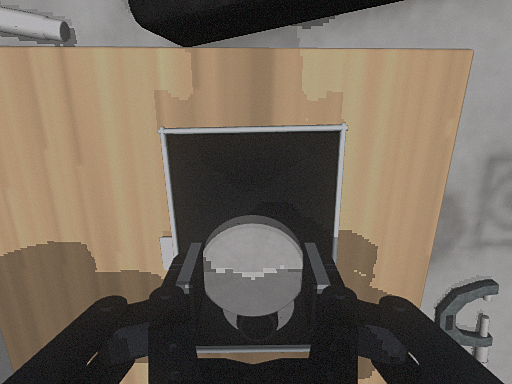

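```bash
python3 -m handwheel '{"twist":[[0,0,0],[0,0,0],[0,0,0],[0,0,0],[0,0,0],[0,0,0],[0,0,0]],"slide":[[0,0.015,0],[0.15,0,0],[0.2,0,0],[0.1,0,0],[0.05,0,0],[0,0,0],[0,0,0]],"hand":[0,0,0,0,0,0,0]}'
python3 -c "
from h import *
go([613.5,214,22.7])"
```

```text
time_s: 30.15
tool_pos: [615.8, 214.8, 24.8]
orientation: [0.501, 0.498, 0.502, -0.499]
contact_force: [-0.1, 0.1, -2.2]
finger_gap: 45.6
at [615.807 214.778  24.844] gap 45.6 F [-0.081  0.073 -2.2  ] t 30.15 slide [ 0.014 -0.015  0.005]
```

```bash
python3 -m handwheel '{"twist":[[0,0,0],[0,0,0],[0,0,0],[0,0,0],[0,0,0],[0,0,0],[0,0,0],[0,0,0]],"slide":[[0.015,0,0],[0,0,0],[0,0,0],[0,0,0],[0,0,0],[-0.1,0,0],[-0.25,0,0],[-0.3,0,0]],"hand":[0,0,0.8,0.8,0.8,0.8,0.8,0.8]}'
python3 -m handwheel '{"twist":[[0,0,0],[0,0,0],[0,0,0],[0,0,0]],"slide":[[-0.3,0,0],[-0.2,0,0],[0,0,0],[0,0,0]],"hand":[0.8,0.8,0.8,0.8]}'
python3 - <<'E'
from h import *
s=state();print(s['tool_pos'],s['contact_force'])
a=grab_frame('wrist');b=grab_frame('side')
b=cv2.resize(b[150:340,160:430],None,fx=2,fy=2,interpolation=2)
o=np.zeros((600,800,3),np.uint8);o[:220,:293]=cv2.resize(a,(293,220));o[220:,:540]=b[:380];cv2.imwrite('pics/f.png',o)
E
```

```text
time_s: 30.95
tool_pos: [614.2, 214.5, 119.9]
orientation: [0.5, 0.497, 0.502, -0.5]
contact_force: [0.2, 1.2, 0.3]
finger_gap: 68.2
time_s: 31.35
tool_pos: [615.5, 214.9, 195.6]
orientation: [0.501, 0.499, 0.502, -0.498]
contact_force: [-0.2, 0.5, -0.7]
finger_gap: 68.2
[615.533 214.896 195.614] [-0.217  0.533 -0.696]
```

View pics/f.png

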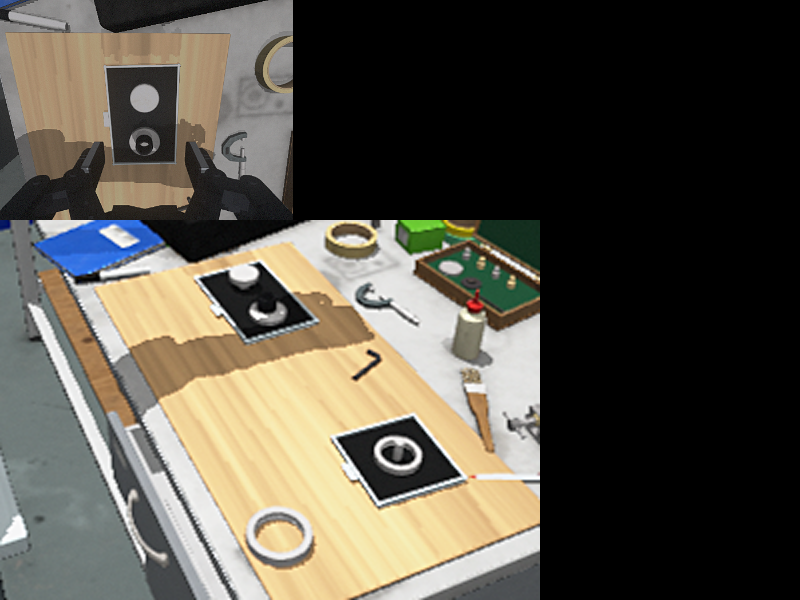

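```bash
python3 -c "
from bench import *
print(finish_job())"
```

```text
the job is handed in; nothing more can be done
None
```

Both kits are made up and handed in at about 31.5 s of the 117 s allowed. I placed the parts in the order asked: small ring, gauge pin, disc, loupe, anvil.

- **Square tray:** the last wrist and side views show the small ring lying flat, with the gauge pin upright in its hole.
- **Long tray:** the same views show the disc flat with the loupe upright on its middle. The anvil stands beside it, broad face up, about 92 mm away centre to centre.
- **Left alone:** the big ring and hex key were not touched and lie where they were.
- **Forces:** the gripper ended about 195 mm above the bench, touching nothing. The highest contact force I read was about 11 N, while closing on the disc.

**Disagreements and gaps:**
- Closed finger readings were about 3 mm under each thing's nominal size, and 4.4 mm under for the anvil. No grasp slipped.
- Wrist-camera edge lengths for the trays came out 2–5 mm short of nominal, within the room each part had.
- The detector missed the ring once it was in the square tray, so I read its centre from the picture by eye.
- I did not re-measure the anvil after setting it down, only looked at it.

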